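Half-press, then fully press the microscope camera release

TASK

Take a picture with the probe-station microscope camera: half-press the large round release key to its first click and hold it there for a good second so the camera focuses, then press it fully home to expose, and let it come back up. Keep off the other control pod, the one with the square key and the small round key.

Things in the scene. Friction and masses are not known exactly. Their poses are not given: they have to be found in the camera images.
- release_top (a point): Centre of the top face of the release key: a round flat aluminium cap, 50 mm in diameter and 10 mm thick, on a steel stem rising from its own low black box (88 x 78 mm, top 44 mm above the bench, on a steel foot plate 100 x 90 x 6 mm). It is the only key on that box. At rest this point is 78 mm above the bench. The point moves straight down with the cap. Its z axis points up.
- release_first (a joint): First stage of the release key, in m: 0 at rest, 0.012 at the first click, where the cap meets the steel sleeve (30 mm in diameter) under it. A soft spring, about 1 N to start and 4 N at the click; it returns by itself.
- release_second (a joint): Second stage of the release key, in m: 0 until the cap is pushed beyond the first click, 0.010 fully home (cap then 22 mm below its rest height). It starts to move only at about 9 N and needs about 13 N to reach the end; between 4 N and 9 N the key rests at the first click. It returns by itself.
- stage_pod: The other control pod, not to be touched: a black box of the same size, carrying a square aluminium key (34 mm wide, top 68 mm above the bench) and a small round key (16 mm in diameter, top 64 mm above the bench). Origin at the centre of its underside on the bench, z up, the small round key on its +x side.

How it is judged:
On the way, in this order (a step that is already met when the one before it is completed fails the run):
1. the release key is held at its first click for 0.8 s (first stage down more than 9 mm of 12, second stage less than 4 mm) (value of joint release_first above 0.009 m and value of joint release_second below 0.004 m), for 0.8 s.
2. then it is pressed fully home (second stage down more than 7.5 mm of 10) (value of joint release_second above 0.0075 m), for 0.1 s.
At the end, for the whole second after the job is handed in: the release key is let go and back up: first stage within 3 mm and second stage within 2 mm of rest (value of joint release_first below 0.003 m and value of joint release_second below 0.002 m); the robot touches nothing.
It fails at once if the robot pushes on the other control pod or its keys (over 2 N) (contact force between any of the fingers, the arm and stage_pod above 2 N).
It also fails if it takes over 35 s, if anything falls off the work surface, if the arm or the gripper's body presses on something with over 40 N, if the wrist force passes 120 N, or if a joint passes its speed limit or range.

ROBOT

A 6-joint arm with a two-finger parallel gripper is mounted at the origin on the work surface. World frame = base frame: x ahead of the robot, y to its left, z up, the work surface at z = 0. Lengths are in m, angles in rad, forces in N, time in s.
With the tool pointing down it reaches from about 0.375 to 0.9 m from the base axis. Payload 3.1 kg.
Tool frame: the origin (TCP) lies on the front face of the gripper's body, between the roots of the fingers; the fingertips stand 70 mm ahead of it and the grasp point (between the pads) lies 51 mm ahead of it; z points along the fingers, y is the line along which they close (so a half turn about z gives the same grasp; the last joint's range is limited). The gripper opens to 87 mm and grips with 3 to 60 N. Pads are 19 mm wide; open, the fingers measure 117 mm over their backs; the gripper's body (75 mm by 190 mm) begins 51 mm behind the grasp point.
Start: joints at [-1.403, 0.527, 1.433, -0, 1.181, -0.178], TCP at [0.212, -0.588, 0.292] pointing down, gripper open.
Joint ranges: [-3.08, 3.08], [-0.75, 2.2], [0.22, 2.44], [-1.43, 4.57], [0, 2.65], [-2.85, 2.85]. Speed limits (rad/s): [2.79, 2.79, 3.14, 3.14, 3.14, 3.14].

INTERFACE

Orientations are given as a unit quaternion [x, y, z, w].
In Python, from rig import robot, cams, ticket gives the robot as it stands. The module is installed in compiled form; this text tells all that it offers.
- The arm moves only by the shell command python3 -m crank 'ROWS' [FORCE]. ROWS is JSON, a list of rows, each a list of 7 numbers: the shift along the tool's x, y, z in cm, then the turn, a rotation vector about the tool's x, y, z in rad, then the closure, from 0 (fully open) to 1 (shut). A call has 1 to 5 rows; each row shifts and turns the commanded pose from where the row before left it, along the tool's axes as they then stand; what a row does not reach is not made up. A row lasts 1/8 s, in which the tool goes at most 62.5 mm and 10.7 degrees, less where a joint would pass 70% of its speed; a pose out of reach is approached as far as the arm can. A call is refused whole if a number of a shift passes 6.25 or a number of a turn 0.188, either way. A call with a gripper value outside its range is refused whole. The fingers move at their own pace and stop on an object; FORCE is the grip in N (left out, the last holds). Time passes only in rows, so rows that do not move let the fingers close. It gives the time, the measured TCP pose, the force, the opening and the grip force at its end, in the units of the state.
- robot.get_obs(): the state, without advancing time (a new reading comes with each control period).
- cams.camera(name): name is "side" or "top" or "wrist"; returns the picture (400x640x3 uint8, red, green, blue); there is no depth.
- cams.camera_info(name): a dict with "intrinsics" (3x3 intrinsics, pixels), "dist" ([k1, k2, p1, p2, k3] as OpenCV has them; the pictures are not rectified), "pose" (4x4, takes a point from camera to world coordinates). Camera axes: x right, y down, z forward; pixel columns grow to the right and rows downward; lengths in m; the calibration is good to about 2 mm. A picture is of the moment at which its call begins: read the wrist's pose just before it. camera_info takes no time and is no camera call; for the wrist camera it gives the pose at the moment of the call.
- ticket.hand_in(): hands the job in; it is judged then, once.
The state is a dict: "time": time; "q": joint angles; "joint_velocities": joint speeds; "joint_torque": joint torques, N m; "position": TCP position; "tool_rot": TCP orientation; "ft_force": force on the tool from outside, world axes, zero at the start; "moment": the same for the moment, N m; "grip_width": finger opening in m; "grip_force": force on a finger pad.
Only numpy, scipy, OpenCV 4.12 (cv2) and the standard library are available. Lean on these libraries where they do the work, as an engineer would, in place of code of your own. Each camera call takes 0.05 s, during which the arm holds its last target. There are 200 camera calls.

## Working session

There is one attempt and no reset: what is moved stays moved. The work goes in short steps, Python scripts to look and compute and a shell command to move; the robot and the scene stay as the last step left them, time stands still between calls to the robot, and variables do not carry over. Pictures are saved under pics/ and viewed, at most 10 in all, crops included, and the job is handed in when it is done.

```bash
mkdir -p pics; python3 - <<'E'
from rig import robot,cams
import cv2,numpy as np
o=robot.get_obs();print(o)
for n in("side","top"):
    cv2.imwrite(f"pics/{n}0.png",cams.camera(n)[:,:,::-1])
    i=cams.camera_info(n);print(n,np.round(i["pose"],3).tolist())
E
```

```text
{'time': 0.0, 'q': array([-1.40249595e+00,  5.28451426e-01,  1.43389235e+00, -2.40327131e-05,
        1.18137659e+00, -1.78507304e-01]), 'joint_velocities': array([ 8.76934055e-04,  3.10195100e-07, -2.76473706e-04,  4.09489937e-04,
       -3.73588292e-04, -3.14102195e-04]), 'joint_torque': array([-1.80937710e-03, -4.40044141e+01, -1.76592010e+01,  6.31151162e-02,
        5.82949421e-02, -1.53820201e-04]), 'position': array([ 0.21235606, -0.58720478,  0.29128369]), 'tool_rot': array([ 9.85001842e-01,  1.72540544e-01, -5.68235501e-06, -1.06389886e-03]), 'ft_force': array([-0.48208128,  0.13897404,  0.84164942]), 'moment': array([ 0.02530341, -0.03291119,  0.01783165]), 'grip_force': 0.0, 'grip_width': 0.08700315304745157}
side [[-0.845, -0.416, 0.338, 0.248], [-0.535, 0.641, -0.549, 0.517], [0.012, -0.645, -0.764, 0.777], [0.0, 0.0, 0.0, 1.0]]
top [[-0.002, -0.994, 0.107, 0.439], [-1.0, 0.001, -0.012, -0.005], [0.012, -0.107, -0.994, 1.225], [0.0, 0.0, 0.0, 1.0]]
```

View pics/top0.png

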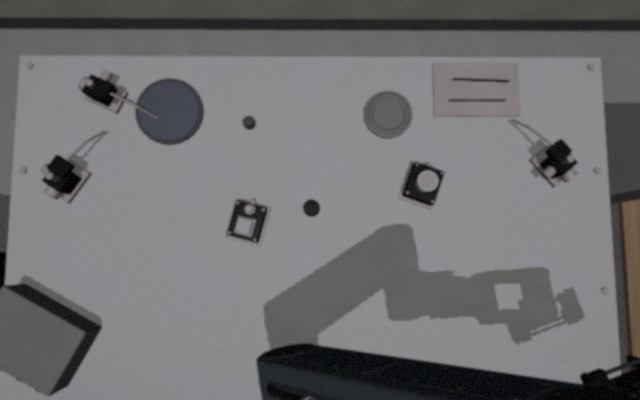

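View pics/side0.png

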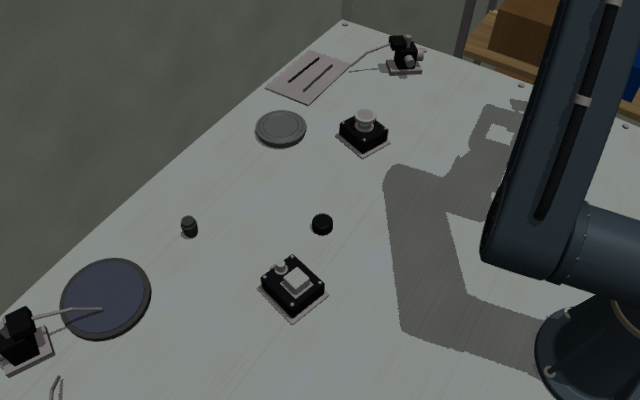

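Top view: the release cap is at about (428,181) and the stage pod at (247,220). Side view: the cap is at about (366,114).

```bash
cat > h.py <<'E'
import cv2,numpy as np
def ray(i,px):
    u=cv2.undistortPoints(np.array([[px]],float),np.array(i["intrinsics"]),np.array(i["dist"]))[0,0]
    T=np.array(i["pose"]);return T[:3,3],T[:3,:3]@np.array([*u,1])
def at(i,px,z):
    o,d=ray(i,px);return o+d*(z-o[2])/d[2]
def tool(o,P):
    from scipy.spatial.transform import Rotation as R
    return R.from_quat(o["tool_rot"]).inv().apply(np.array(P)-o["position"])*100
E
python3 - <<'E'
from rig import robot,cams
from h import *
t=cams.camera_info("top");s=cams.camera_info("side")
print(at(t,(428,181),.078),at(s,(366,114),.078),at(t,(247,220),.05))
P=at(t,(428,181),.078);P[2]=.292
print(tool(robot.get_obs(),P))
E
```

```text
[ 0.61214665 -0.273334    0.078     ] [ 0.61169916 -0.2734371   0.078     ] [0.52254608 0.15479103 0.05      ]
[ 4.82687408e+01 -1.59387328e+01 -1.54615158e-02]
```

```bash
python3 -m crank '[[4.8,-1.6,0,0,0,0,1],[4.8,-1.6,0,0,0,0,1],[4.8,-1.6,0,0,0,0,1],[4.8,-1.6,0,0,0,0,1],[4.8,-1.6,0,0,0,0,1]]' 20; python3 -m crank '[[4.8,-1.6,0,0,0,0,1],[4.8,-1.6,0,0,0,0,1],[4.8,-1.6,0,0,0,0,1],[4.8,-1.6,0,0,0,0,1],[4.8,-1.6,0,0,0,0,1]]'; python3 -m crank '[[0,0,5,0,0,0,1],[0,0,3,0,0,0,1],[0,0,0,0,0,0,1],[0,0,0,0,0,0,1]]'
python3 - <<'E'
from rig import robot,cams
from h import *
o=robot.get_obs();i=cams.camera_info("wrist")
cv2.imwrite("pics/w1.png",cams.camera("wrist")[:,:,::-1])
print(tool(o,[.612,-.2734,.078]),o["ft_force"],np.round(i["pose"],3).tolist())
np.save("w1.npy",{k:np.array(v) for k,v in i.items() if k!="x"},allow_pickle=True)
E
```

```text
time: 0.72
position: [0.412, -0.4296, 0.2918]
tool_rot: [0.985, 0.172, -0.0, -0.0]
ft_force: [-0.0, -0.8, -0.4]
grip_width: 0.0448
grip_force: 0.0
time: 1.35
position: [0.6105, -0.2728, 0.2917]
tool_rot: [0.985, 0.173, -0.0, -0.0]
ft_force: [0.2, -0.6, 0.1]
grip_width: 0.0019
grip_force: 0.0
time: 1.85
position: [0.61, -0.2747, 0.2132]
tool_rot: [0.985, 0.172, 0.001, 0.001]
ft_force: [-0.6, -1.2, 0.8]
grip_width: 0.0002
grip_force: 0.0
[ 0.21361759 -0.07044116 13.51884527] [-0.64527625 -1.23495955  0.7812695 ] [[0.339, -0.913, -0.226, 0.672], [-0.941, -0.329, -0.083, -0.253], [0.002, 0.241, -0.971, 0.306], [0.0, 0.0, 0.0, 1.0]]
```

View pics/w1.png

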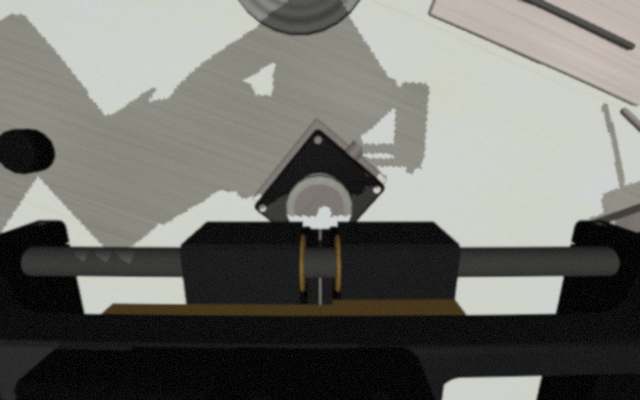

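The wrist view shows the cap spanning columns 287 to 352, far edge at row 173, centred under the closed fingers at column 321. I'll check its centre in numbers and descend to just above it.

```bash
python3 - <<'E'
from h import *
i=np.load("w1.npy",allow_pickle=True).item()
a,b,c=[at(i,p,.078) for p in((287,206),(352,206),(319,173))]
print(a,b,np.linalg.norm(a-b),c,(a+b)/2,np.linalg.norm(c-[.612,-.2734,.078]))
E
python3 -m crank '[[0.2,0,3,0,0,0,1],[0,0,2.5,0,0,0,1],[0,0,0.3,0,0,0,1],[0,0,0,0,0,0,1],[0,0,0,0,0,0,1]]'
python3 -c "
from rig import robot;from h import *
o=robot.get_obs();print(tool(o,[.612,-.2734,.078]),o['ft_force'])"
```

```text
[ 0.60622138 -0.25145794  0.078     ] [ 0.62263139 -0.29703924  0.078     ] 0.04844526342570476 [ 0.63763697 -0.26549447  0.078     ] [ 0.61442639 -0.27424859  0.078     ] 0.026828185585375353
time: 2.52
position: [0.6122, -0.2741, 0.1561]
tool_rot: [0.985, 0.172, 0.001, 0.001]
ft_force: [-0.1, -0.2, -0.3]
grip_width: 0.0006
grip_force: 0.0
[-0.01337283 -0.09516778  7.8114553 ] [-0.08093353 -0.23621906 -0.33905534]
```

Position is confirmed: width 48 mm against 50, centre within 2 mm. Next I press to the first click in steps.

```bash
python3 -m crank '[[0,0,0.8,0,0,0,1],[0,0,0.6,0,0,0,1],[0,0,0.4,0,0,0,1],[0,0,0.2,0,0,0,1],[0,0,0,0,0,0,1]]'
python3 -m crank '[[0,0,0,0,0,0,1]]'
```

```text
time: 3.15
position: [0.6122, -0.274, 0.1356]
tool_rot: [0.985, 0.173, 0.001, 0.001]
ft_force: [-0.5, -0.8, 8.5]
grip_width: 0.0005
grip_force: 4.3
time: 3.28
position: [0.6122, -0.274, 0.1358]
tool_rot: [0.985, 0.173, 0.001, 0.001]
ft_force: [0.4, 0.1, 8.3]
grip_width: 0.0006
grip_force: 4.2
```

Force is 8.4 N at 12.3 mm of travel, so the key is at the first click. I hold it there.

```bash
python3 -m crank '[[0,0,0,0,0,0,1],[0,0,0,0,0,0,1],[0,0,0,0,0,0,1],[0,0,0,0,0,0,1],[0,0,0,0,0,0,1]]'
python3 -m crank '[[0,0,0,0,0,0,1],[0,0,0,0,0,0,1],[0,0,0,0,0,0,1],[0,0,0,0,0,0,1],[0,0,0,0,0,0,1]]'
python3 -m crank '[[0,0,0.4,0,0,0,1],[0,0,0.4,0,0,0,1],[0,0,0.3,0,0,0,1],[0,0,0,0,0,0,1],[0,0,0,0,0,0,1]]'
```

```text
time: 3.9
position: [0.6123, -0.274, 0.1359]
tool_rot: [0.985, 0.173, 0.001, 0.001]
ft_force: [0.1, -0.1, 8.8]
grip_width: 0.0004
grip_force: 4.2
time: 4.53
position: [0.6122, -0.274, 0.1359]
tool_rot: [0.985, 0.173, 0.001, 0.001]
ft_force: [0.9, 0.1, 8.4]
grip_width: 0.0004
grip_force: 4.2
time: 5.15
position: [0.6123, -0.274, 0.126]
tool_rot: [0.985, 0.173, 0.001, 0.001]
ft_force: [-0.2, 2.0, 13.2]
grip_width: 0.0005
grip_force: 6.7
```

Travel is about 22 mm at 13 N. A small extra push will confirm the end stop.

```bash
python3 -m crank '[[0,0,0.15,0,0,0,1],[0,0,0,0,0,0,1],[0,0,0,0,0,0,1]]'
```

```text
time: 5.52
position: [0.6123, -0.2741, 0.1258]
tool_rot: [0.985, 0.173, 0.001, 0.001]
ft_force: [-2.2, 2.1, 19.2]
grip_width: 0.0004
grip_force: 9.8
```

The force rose to 19 N with no further motion, so the key is fully home. Now I release it and retreat.

```bash
python3 -m crank '[[0,0,-1,0,0,0,1],[0,0,-2,0,0,0,1],[0,0,-3,0,0,0,1],[0,0,-4,0,0,0,1],[0,0,-3,0,0,0,1]]'; python3 -m crank '[[0,0,0,0,0,0,1],[0,0,0,0,0,0,1],[0,0,0,0,0,0,1],[0,0,0,0,0,0,1]]'
python3 - <<'E'
from rig import robot,cams
import cv2
a=cams.camera("side")[80:170,310:420,::-1];b=cv2.imread("pics/side0.png")[80:170,310:420]
cv2.imwrite("pics/s2.png",cv2.resize(cv2.hconcat([b,a]),None,fx=3,fy=3))
print(robot.get_obs()["ft_force"])
E
```

```text
time: 6.15
position: [0.6108, -0.273, 0.2527]
tool_rot: [0.985, 0.173, -0.001, -0.001]
ft_force: [0.1, -0.5, -0.8]
grip_width: 0.0
grip_force: 0.0
time: 6.65
position: [0.6108, -0.2732, 0.2502]
tool_rot: [0.985, 0.173, -0.001, -0.001]
ft_force: [-0.7, 0.6, -0.5]
grip_width: 0.0006
grip_force: 0.0
[ 0.36724652 -0.29278616 -1.20890418]
```

View pics/s2.png

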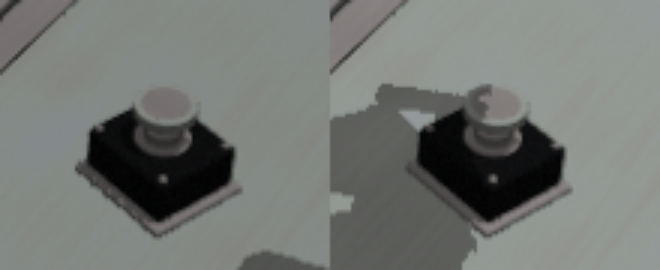

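Before (left) and after (right), the cap sits at the same height, with its top at row ~88 in both. The key is back up and the arm is clear.

```bash
python3 -c "from rig import ticket;print(ticket.hand_in())"
```

```text
the job is handed in; nothing more can be done
None
```

The picture was taken and the job handed in at about 6.7 s: first click held for over 1 s, key pressed fully home, then released and seen back up, and the other pod was never approached; no verdict came back.

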